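# Short the test fixture, unlatch its safety cover and hold it open

### The job

The high-voltage component test fixture has to be made safe before it is opened: take the green shorting plug out of the accessory tray, push it fully home in the green-ringed socket on the front deck of the fixture and let go of it. Then take the red latch pull on the cover, draw it sideways against its spring (away from the tongue) until the fork is clear of the ball, and with it lift the clear cover off the ball to about 40 degrees open. Finish while still holding the cover up there, steady, by the red pull, with the plug still home; leave the other two plugs and the multimeter where they are.

Things in the scene. Friction and masses are not known exactly. Their poses are not given: they have to be found in the camera images.
- fixture: Fixed test fixture, ivory box 300 mm (local x -170 to +130) by 250 mm (y) by 60 mm high, origin at the bottom centre on the table. Front deck at x -170 to -75, facing the robot. Behind it the clear cover, hinged at the rear: x -75 to +120, y +-105, top 122 mm high when shut. Its aluminium tongue (34 mm wide, top 104 mm high) reaches forward over the ball stud.
- socket (a point): Centre of the mouth of the shorting socket, flush with the front deck, 60 mm above the table: a vertical round hole 13 mm wide, 30 mm deep, in a dark panel, with a green ring of 40 mm around it. Axes as the fixture's.
- plug_mid (a point): Centre of the grip of the loose green shorting plug (yellow band, 60 g, upright, z along it). Round grip 21 mm wide, 46 mm tall; under it a flange 28 mm wide, 5 mm thick, underside 28 mm below this point; brass pin 10 mm wide, 24 mm long, tapered tip 52 mm below this point. It starts with the flange on the tray's foam; home in the socket this point is 28 mm above socket.
- tray: Fixed accessory tray with blue walls 196 mm (x) by 96 mm (y) by 38 mm high, origin at the bottom centre. Three compartments in a row along x (centres at -62, 0, 62 mm), dividers 38 mm high, black foam 32 mm high with a 13 mm hole, 28 mm deep, in the middle of each. Which plug stands in which compartment varies.
- red_plug_mid (a point): Red plug with a black band, same shape as the green one, loose in the tray: centre of its grip. Stays where it is.
- black_plug_mid (a point): Black plug with a white band, same shape as the green one, loose in the tray: centre of its grip. Stays where it is.
- meter: Yellow handheld multimeter, loose, lying on its back on the bench, 190 mm (x) by 92 mm (y) by 56 mm high over its dial, origin at the bottom centre. Stays where it is.
- latch_pull (a point): Grip point of the red latch pull, an upright block 24 mm (fixture x) by 18 mm (fixture y), standing 73 to 125 mm above the table when shut. This point is on its axis, 106 mm above the table, at fixture x = -122.5, y = +72 mm with the latch home; it moves with latch and cover. Beside it 29 mm are free towards the tongue's spring guide, and the far side is open.
- latch (a joint): Latch slide, m: 0 home, the fork under the ball (cover locked but for 1 to 2 mm of play); grows as the pull is drawn along fixture +y, stop at 0.018. The spring pushes back with 6 N at home, 10.5 N fully drawn, and returns the latch when let go. The fork is clear of the ball from 0.0125.
- cover_hinge (a point): Point on the cover's hinge axis in the middle, at fixture x = +125, y = 0, 66 mm above the table. The axis runs along fixture y.
- cover (a joint): Cover hinge angle, rad: 0 shut, grows as the front rises, stop at 1.25. The moving cover weighs 0.5 to 0.8 kg (3 to 6 N to lift at the pull) and falls shut when let go. The latch must stay drawn until about 0.12 rad, when the fork is above the ball.
- ball (a point): Centre of the 22 mm steel ball on its stud, 83 mm above the table, at x = -122.5, y = 0 mm in the fixture's frame. The coupler cup (38 mm wide, top 104 mm high when shut) on the end of the cover's tongue sits over it.
Not all that is in view belongs to the job. Of the things like the part that bears plug_mid, leave any that is blue; of the rest the smaller one is meant. Of the things shaped like the meter, the yellow one is meant.

How it is judged:
By the outcome, as a careful person would: the job done as asked, in the order asked, and still so for the second after the job is handed in, while the arm keeps its last pose, push and grip.
It also fails if it takes over 58 s, if anything falls off the work surface, if the arm or the gripper's body presses on something with over 40 N, if the wrist force passes 120 N, or if a joint passes its speed limit or range.

### The arm

A 6-joint arm with a two-finger parallel gripper is mounted at the origin on the work surface. World frame = base frame: x ahead of the robot, y to its left, z up, the work surface at z = 0. Lengths are in m, angles in degrees, forces in N, time in s.
With the tool pointing down it reaches from about 0.4 to 0.825 m from the base axis. Payload 7 kg.
Tool frame: the origin (TCP) lies midway between the tips of the shut fingers; the grasp point (between the pads) lies ctrl.tcp_to_grasp behind it (ctrl.tcp_to_grasp is the distance from the TCP to the grasp point, in m); z points along the fingers, y is the line along which they close (so a half turn about z gives the same grasp; the last joint's range is limited). The gripper opens to 88 mm and grips with 3 to 60 N. Pads are 19 mm wide; open, the fingers measure 130 mm over their backs; the gripper's body (78 mm by 193 mm) begins 47 mm behind the grasp point.
Start: joints at [-58.608, 20.546, 0.682, 0, -70.136, -16.507], TCP at [0.173, -0.652, 0.227] pointing down, gripper open.
Joint ranges: [-176.03, 176.03], [-82.01, 121.73], [-58.28, 71.71], [-173.87, 95.51], [-174.79, -0.11], [-173.66, 173.66]. Speed limits (degrees/s): [136.94, 136.94, 172.46, 180, 180, 180].

### API

Orientations are given as [roll, pitch, yaw] about the fixed x, y, z axes, in that order (R = Rz(yaw) Ry(pitch) Rx(roll)).
In Python, from plant import ctrl, imaging, close_job gives the robot as it stands.
- The arm moves only by the shell command python3 -m crank 'ROWS'. ROWS is JSON, a list of rows, each a list of 3 entries, a list of its own where there are three numbers: the shift along the world's x, y, z in m, then the turn, a rotation vector about the world's x, y, z in degrees, then the opening, from -1 (shut) to 1 (fully open), so that 0 is half open. A call has 1 to 12 rows; each row shifts and turns the commanded pose from where the row before left it; what a row does not reach is not made up. A row lasts 1/10 s, in which the tool goes at most 50 mm and 8.59 degrees, less where a joint would pass 70% of its speed; a pose out of reach is approached as far as the arm can. A call is refused whole if a number of a shift passes 0.05 or a number of a turn 8.59, either way. A call with a gripper value outside its range is refused whole. The fingers move at their own pace and stop on an object; the grip force is fixed at half the most. Time passes only in rows, so rows that do not move let the fingers close. It gives the time, the measured TCP pose, the force, the opening and the grip force at its end, in the units of the state.
- ctrl.get_obs(): the state, without advancing time (a new reading comes with each control period).
- imaging.snapshot(name): name is "side" or "top" or "wrist"; returns (picture, depth): 480x640x3 uint8, blue, green, red; 480x640 float32, m along the optical axis (not along the pixel's ray), 0 where there is no reading.
- imaging.camera_model(name): a dict with "mtx" (3x3 intrinsics, pixels), "R" (3x3) and "t" (3): a world point X has camera coordinates R X + t. Camera axes: x right, y down, z forward; pixel columns grow to the right and rows downward; lengths in m; the calibration is good to about 2 mm. A picture is of the moment at which its call begins: read the wrist's pose just before it. camera_model takes no time and is no camera call; for the wrist camera it gives the pose at the moment of the call.
- close_job(): hands the job in; it is judged then, once.
The state is a dict: "clock": time; "joint_pos": joint angles; "qvel": joint speeds; "tau": joint torques, N m; "tool_pos": TCP position; "orientation": TCP orientation; "force": force on the tool from outside, world axes, zero at the start; "moment": the same for the moment, N m; "opening": finger opening in m; "gripper_force": force on a finger pad.
Only numpy, scipy, OpenCV 4.12 (cv2) and the standard library are available. Lean on these libraries where they do the work, as an engineer would, in place of code of your own. Each camera call takes 0.05 s, during which the arm holds its last target. There are 200 camera calls.

## Working session

There is one attempt and no reset: what is moved stays moved. The work goes in short steps, Python scripts to look and compute and a shell command to move; the robot and the scene stay as the last step left them, time stands still between calls to the robot, and variables do not carry over. Pictures are saved under pics/ and viewed, at most 10 in all, crops included, and the job is handed in when it is done.

```bash
mkdir -p pics; ls
python3 - <<'E'
from plant import ctrl, imaging
import cv2,numpy as np
o=ctrl.get_obs();print({k:np.round(v,3).tolist() for k,v in o.items()},ctrl.tcp_to_grasp)
for n in("side","top"):
    p,d=imaging.snapshot(n);cv2.imwrite(f"pics/{n}0.png",p);np.save(f"pics/{n}0.npy",d)
    m=imaging.camera_model(n);print(n,np.round(-m["R"].T@m["t"],3),np.round(m["R"],2).tolist())
    np.savez(f"pics/{n}0cam.npz",**m)
E
```

```text
pics
{'clock': 0.0, 'joint_pos': [-58.608, 20.595, 0.633, -0.021, -70.139, -16.506], 'qvel': [-0.034, -0.04, -0.128, -0.101, -0.089, 0.029], 'tau': [0.001, -58.272, 29.306, 6.998, 0.007, -0.0], 'tool_pos': [0.173, -0.652, 0.226], 'orientation': [179.898, -0.01, -165.121], 'force': [0.623, 0.907, 0.79], 'moment': [-0.05, -0.068, -0.07], 'gripper_force': 0.0, 'opening': 0.088} 0.0188
side [-0.305 -0.781  0.801] [[0.69, -0.72, -0.01], [-0.37, -0.34, -0.87], [0.62, 0.6, -0.5]]
top [0.399 0.089 1.644] [[-0.01, -1.0, -0.01], [-1.0, 0.01, -0.09], [0.09, 0.0, -1.0]]
```

View pics/top0.png

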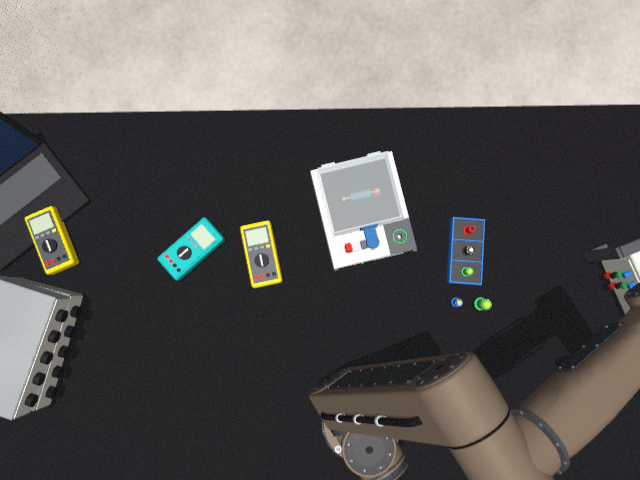

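View pics/side0.png

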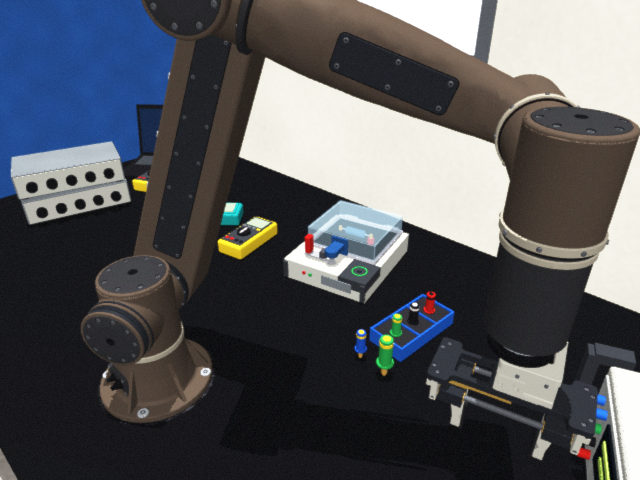

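The top view shows these candidates for the plug:
- Green in the tray at (468,271).
- A bigger green one outside the tray at (483,304).
- Blue at (457,302), which is excluded.

The smaller green one, in the tray, is the one meant. The fixture's socket is at (400,236), the red pull at (348,247), and the yellow meter at (261,254). I'll check these in one close crop.

Run:
```python
import cv2,numpy as np
p=cv2.imread("pics/top0.png")
a=cv2.resize(p[145:275,305:425],None,fx=4,fy=4,interpolation=cv2.INTER_CUBIC)
b=cv2.resize(p[210:315,440:500],None,fx=5,fy=5,interpolation=cv2.INTER_CUBIC)
c=np.zeros((530,790,3),np.uint8);c[:520,:480]=a;c[:525,485:785]=b
cv2.imwrite("pics/crop1.png",c)
```

```text
(no output)
```

View pics/crop1.png

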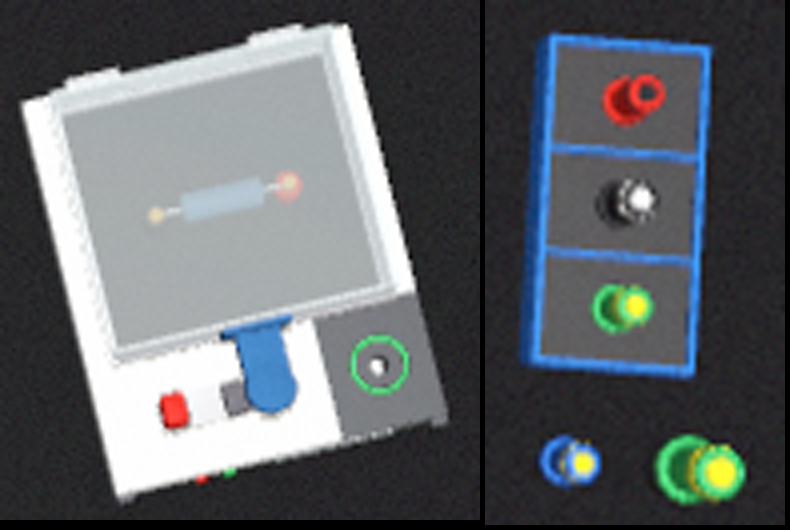

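The crop confirms the small green plug stands in the tray's near compartment, its top at about (469.6,271). The ring centre is at (399.8,236.3), the pull top at (348.5,247.8), and the front deck corners at (335.5,269.2) and (416.5,250).

```bash
cat > h.py <<'E'
import numpy as np
def onplane(m,u,v,z):
    r=m["R"].T@np.linalg.inv(m["mtx"])@np.array([u,v,1.]); c=-m["R"].T@m["t"]
    return c+r*(z-c[2])/r[2]
E
python3 - <<'E'
from h import *
m=np.load("pics/top0cam.npz")
P={}
for n,u,v,z in [("ring",399.75,236.25,.06),("pull",348.5,247.75,.125),("fl",335.5,269.2,.06),("fr",416.5,250,.06),("cupend",372,246,.104),
 ("plug",469.6,271,.083),("blk",471.2,249.8,.083),("red",471.9,228.7,.083),("big",483.5,304,.1),("blue",459.5,302.5,.07),
 ("rl",310.5,170,.06),("rr",392,151.5,.06)]:
    P[n]=onplane(m,u,v,z);print(n,P[n].round(4))
d=P["fl"]-P["fr"];print("yaw",np.degrees(np.arctan2(-d[0],d[1])),np.linalg.norm(d))
d=P["rl"]-P["fl"];print("yaw",np.degrees(np.arctan2(d[1],d[0])),np.linalg.norm(d))
E
```

```text
ring [ 0.5426 -0.1178  0.06  ]
pull [0.5061 0.0359 0.125 ]
fl [0.4482 0.0727 0.06  ]
fr [ 0.5014 -0.1659  0.06  ]
cupend [ 0.5117 -0.0321  0.104 ]
plug [ 0.4372 -0.3134  0.083 ]
blk [ 0.4983 -0.3203  0.083 ]
red [ 0.5596 -0.3246  0.083 ]
big [ 0.3429 -0.3449  0.1   ]
blue [ 0.347  -0.2842  0.07  ]
rl [0.7443 0.1429 0.06  ]
rr [ 0.797  -0.1011  0.06  ]
yaw 12.558893755724094 0.24444452266397773
yaw 13.340384461132675 0.3043263300566563
```

```bash
python3 -m crank '[[[0.02,0.026,0],[0,0,0],1],[[0.028,0.035,-0.008],[0,0,-1],1],[[0.028,0.036,-0.008],[0,0,-1],1],[[0.028,0.036,-0.008],[0,0,0],1],[[0.028,0.036,-0.008],[0,0,0],1],[[0.028,0.036,-0.008],[0,0,0],1],[[0.028,0.036,-0.008],[0,0,0],1],[[0.028,0.036,-0.008],[0,0,0],1],[[0.028,0.036,-0.008],[0,0,0],1],[[0.02,0.026,-0.002],[0,0,0],1],[[0,0,0],[0,0,0],1],[[0,0,0],[0,0,0],1]]'
python3 - <<'E'
from plant import ctrl, imaging
import cv2,numpy as np
m=imaging.camera_model("wrist");p,d=imaging.snapshot("wrist");cv2.imwrite("pics/w1.png",p);np.savez("pics/w1cam.npz",**m)
o=ctrl.get_obs();print(o["tool_pos"],o["orientation"])
E
```

```text
clock: 1.3
tool_pos: [0.4376, -0.3126, 0.1603]
orientation: [180.0, -0.0, -167.0]
force: [-0.6, 0.8, -0.2]
opening: 0.0874
gripper_force: 0.0
[ 0.4372099  -0.31317138  0.16036671] [ 1.79982357e+02 -3.09823889e-02 -1.67070928e+02]
```

View pics/w1.png

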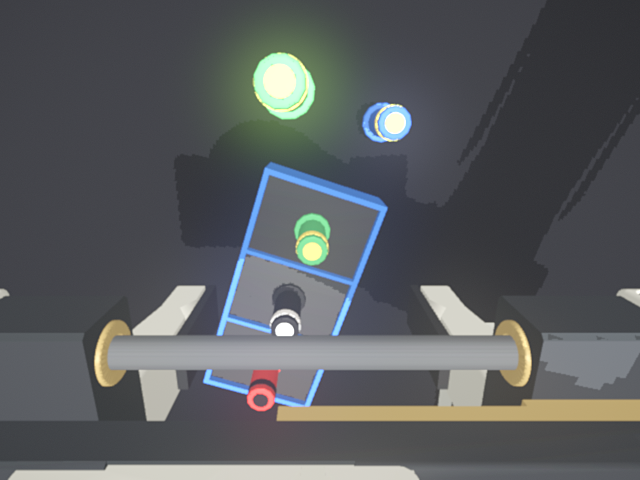

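The wrist view shows the small green plug's top centre at (312,251) and its flange at about (313,229). The larger green one stands outside the tray at (281,82) and blue is at (394,123).

Run:
```python
from h import *
m=np.load("pics/w1cam.npz")
for u,v,z in[(312,251,.083),(313,229,.037),(281,82,.1),(285,325,.083),(268,166,.038),(385,207,.038)]:print(onplane(m,u,v,z).round(4))
print(-m["R"].T@m["t"])
```

```text
[ 0.4386 -0.3127  0.083 ]
[ 0.4365 -0.3124  0.037 ]
[ 0.3436 -0.3516  0.1   ]
[ 0.496  -0.3187  0.083 ]
[ 0.3971 -0.3552  0.038 ]
[ 0.4072 -0.2636  0.038 ]
[ 0.35898356 -0.33078376  0.31809572]
```

```bash
python3 -m crank '[[[0,0.0003,-0.02],[0,0,0],1],[[0,0,-0.03],[0,0,0],1],[[0,0,-0.03],[0,0,0],1],[[0,0,-0.02],[0,0,0],1],[[0,0,-0.01],[0,0,0],1],[[0,0,0],[0,0,0],1],[[0,0,0],[0,0,0],-1],[[0,0,0],[0,0,0],-1],[[0,0,0],[0,0,0],-1],[[0,0,0],[0,0,0],-1],[[0,0,0],[0,0,0],-1],[[0,0,0],[0,0,0],-1]]'
```

```text
clock: 2.55
tool_pos: [0.4375, -0.313, 0.0508]
orientation: [-180.0, 0.0, -167.1]
force: [-0.4, -0.3, 0.6]
opening: 0.0449
gripper_force: 0.0
```

```bash
python3 -m crank '[[[0,0,0],[0,0,0],-1],[[0,0,0],[0,0,0],-1],[[0,0,0],[0,0,0],-1],[[0,0,0],[0,0,0],-1],[[0,0,0],[0,0,0],-1],[[0,0,0],[0,0,0],-1]]'
```

```text
clock: 3.15
tool_pos: [0.4373, -0.313, 0.0505]
orientation: [180.0, -0.0, -167.1]
force: [0.4, 0.5, -0.5]
opening: 0.0205
gripper_force: 30.0
```

```bash
python3 -m crank '[[[0,0,0.02],[0,0,0],-1],[[0,0,0.035],[0,0,0],-1],[[0,0,0.035],[0,0,0],-1],[[0,0,0.03],[0,0,0],-1],[[0.01,0.02,0.01],[0,0,0],-1],[[0.02,0.037,0],[0,0,0],-1],[[0.022,0.041,0],[0,0,0],-1],[[0.022,0.041,0],[0,0,0],-1],[[0.02,0.037,0],[0,0,0],-1],[[0.011,0.019,-0.01],[0,0,0],-1],[[0,0,-0.01],[0,0,0],-1],[[0,0,0],[0,0,0],-1]]'
python3 - <<'E'
from plant import ctrl, imaging
import cv2,numpy as np
m=imaging.camera_model("wrist");p,d=imaging.snapshot("wrist");cv2.imwrite("pics/w2.png",p);np.savez("pics/w2cam.npz",**m)
o=ctrl.get_obs();print(o["tool_pos"],o["orientation"])
E
```

```text
clock: 4.35
tool_pos: [0.5412, -0.1175, 0.1588]
orientation: [180.0, -0.2, -167.1]
force: [0.1, 0.2, -0.8]
opening: 0.0203
gripper_force: 30.0
[ 0.54143515 -0.11818987  0.15969891] [ 1.79978789e+02 -1.28482665e-01 -1.67104767e+02]
```

View pics/w2.png

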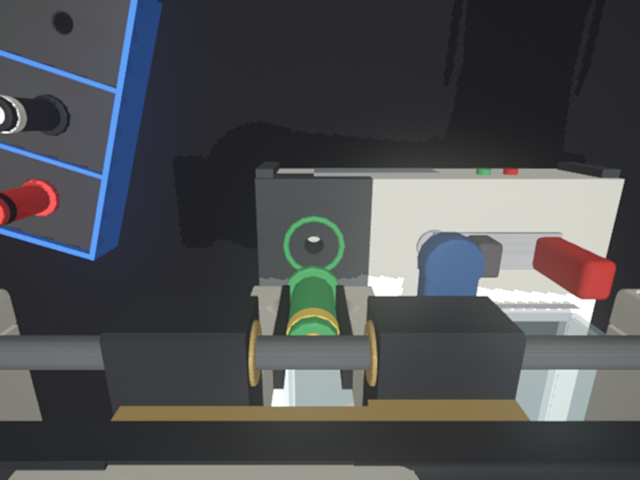

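The ring centre is at (314,244.5), the plug's flange front edge at (313,266), the cup at about (450,250) and the top of the red pull at about (591,279).

Run:
```python
from h import *
import cv2
m=np.load("pics/w2cam.npz")
p=cv2.imread("pics/w2.png").astype(int)
b,g,r=p[...,0],p[...,1],p[...,2]
k=(g>r+50)&(g>b+30);k[:205]=0;k[263:]=0;k[:,:275]=0;k[:,355:]=0
v,u=np.nonzero(k);k2=(v<258);e=cv2.fitEllipse(np.c_[u,v][k2].astype(np.float32));print(e)
for u,v,z in[(*e[0],.06),(314,243,.06),(591,279,.125)]:print(onplane(m,u,v,z).round(4))
def proj(X):
    c=m["mtx"]@(m["R"]@X+m["t"]);return c[:2]/c[2]
for x in(.5414,):
  print(proj(np.array([x,-.1178,.1595+.0095-.026])),proj(np.array([x,-.1178,.1595+.0095+.023])))
fx=np.array([np.cos(np.radians(13)),np.sin(np.radians(13)),0])
print(proj(np.array([.5414,-.1178,.1415])-fx*.014))
```

```text
((313.5051574707031, 244.56243896484375), (52.504173278808594, 56.171993255615234), 90.66593933105469)
[ 0.5442 -0.1161  0.06  ]
[ 0.543 -0.116  0.06 ]
[0.5089 0.0313 0.125 ]
[311.94466868 289.95853883] [311.82576087 345.09324284]
[311.91968303 262.65113071]
```

```bash
python3 -m crank '[[[0.0018,0.0011,-0.01],[0,0,0],-1],[[0,0,-0.02],[0,0,0],-1],[[0,0,-0.014],[0,0,0],-1],[[0,0,-0.005],[0,0,0],-1],[[0,0,-0.005],[0,0,0],-1],[[0,0,-0.005],[0,0,0],-1],[[0,0,-0.004],[0,0,0],-1],[[0,0,0],[0,0,0],-1],[[0,0,0],[0,0,0],-1]]'
```

```text
clock: 5.3
tool_pos: [0.5444, -0.1169, 0.0978]
orientation: [-180.0, 0.0, -167.1]
force: [0.2, -1.0, -1.2]
opening: 0.0201
gripper_force: 30.0
```

```bash
python3 -m crank '[[[0,0,-0.005],[0,0,0],-1],[[0,0,-0.005],[0,0,0],-1],[[0,0,-0.004],[0,0,0],-1],[[0,0,-0.002],[0,0,0],-1],[[0,0,-0.002],[0,0,0],-1],[[0,0,0],[0,0,0],-1]]'
```

```text
clock: 5.9
tool_pos: [0.544, -0.1169, 0.0792]
orientation: [180.0, -0.0, -167.1]
force: [0.4, -0.2, -0.8]
opening: 0.0199
gripper_force: 30.0
```

```bash
python3 -m crank '[[[0,0,-0.001],[0,0,0],-1],[[0,0,-0.001],[0,0,0],-1],[[0,0,-0.001],[0,0,0],-1],[[0,0,0],[0,0,0],-1]]'
```

```text
clock: 6.3
tool_pos: [0.5445, -0.117, 0.0784]
orientation: [-180.0, 0.1, -167.1]
force: [-5.4, 1.3, 15.3]
opening: 0.0204
gripper_force: 30.0
```

```bash
python3 -m crank '[[[0,0,-0.001],[0,0,0],-1],[[0,0,-0.0005],[0,0,0],-1],[[0,0,0],[0,0,0],-1]]'
```

```text
clock: 6.6
tool_pos: [0.5446, -0.117, 0.0783]
orientation: [-179.9, 0.1, -167.0]
force: [-9.6, 5.2, 28.6]
opening: 0.0205
gripper_force: 30.0
```

```bash
python3 -m crank '[[[0,0,0.003],[0,0,0],-1],[[0,0,0],[0,0,0],-0.1],[[0,0,0],[0,0,0],-0.1],[[0,0,0],[0,0,0],-0.1],[[0,0,0],[0,0,0],-0.1],[[0,0,0],[0,0,0],-0.1],[[0,0,0.02],[0,0,0],-0.1],[[0,0,0.03],[0,0,0],-0.1],[[-0.01,0.02,0.03],[0,0,0],-0.1],[[-0.01,0.04,0.02],[0,0,0],-0.1],[[-0.008,0.04,0],[0,0,0],-0.1],[[0,0,0],[0,0,0],-0.1]]'
python3 - <<'E'
from plant import ctrl, imaging
import cv2,numpy as np
m=imaging.camera_model("wrist");p,d=imaging.snapshot("wrist");cv2.imwrite("pics/w3.png",p);np.savez("pics/w3cam.npz",**m)
o=ctrl.get_obs();print(o["tool_pos"],o["orientation"])
E
```

```text
clock: 7.8
tool_pos: [0.516, -0.0137, 0.1791]
orientation: [180.0, 0.1, -166.9]
force: [0.2, -0.4, -0.9]
opening: 0.0396
gripper_force: 0.0
[ 0.51605508 -0.01504363  0.17863852] [ 1.79981211e+02  7.67488493e-02 -1.66922440e+02]
```

View pics/w3.png

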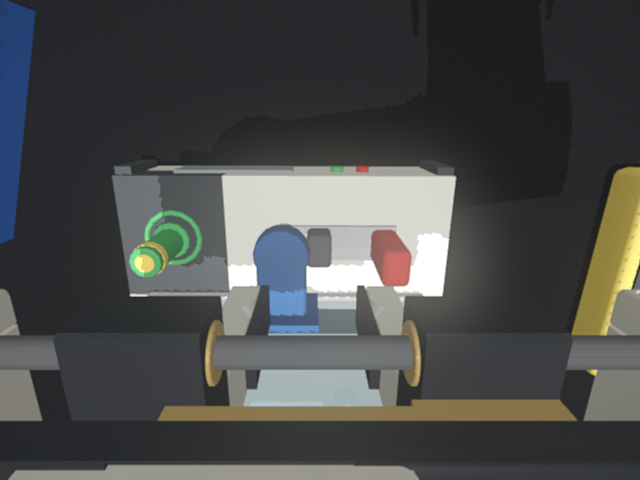

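The plug is seated in the ring with its flange flush, at (172,240). The pull's top face is centred at (396.5,270) and the dark spring guide's edge is at (331,247).

Run:
```python
from h import *
m=np.load("pics/w3cam.npz")
X=onplane(m,396.5,270,.125);print(X)
a=np.radians(13);ex=np.array([np.cos(a),np.sin(a),0]);ey=np.array([-np.sin(a),np.cos(a),0])
G=onplane(m,331,247,.1);print("guide gap",(X-G)@ey-.009)
print("ring@",onplane(m,173.5,239,.06), "deck corners",onplane(m,117,178,.06),onplane(m,453,176,.06))
print("ball est from ring",)
```

```text
[0.5095135 0.0365845 0.125    ]
guide gap 0.029223243697069502
ring@ [ 0.54592831 -0.11567597  0.06      ] deck corners [ 0.50876708 -0.16126129  0.06      ] [0.45206326 0.07628002 0.06      ]
ball est from ring
```

```bash
python3 -m crank '[[[-0.003,0.02,0],[0,0,0],-0.38],[[-0.0045,0.0305,-0.01],[0,0,0],-0.38],[[0,0,-0.02],[0,0,0],-0.38],[[0,0,-0.018],[0,0,0],-0.38],[[0,0,-0.01],[0,0,0],-0.38],[[0,0,-0.008],[0,0,0],-0.38],[[0,0,-0.008],[0,0,0],-0.38],[[0,0,0],[0,0,0],-0.38]]'
```

```text
clock: 8.65
tool_pos: [0.5083, 0.0331, 0.1032]
orientation: [-180.0, -0.1, -167.2]
force: [0.2, 0.7, 0.4]
opening: 0.0273
gripper_force: 0.0
```

```bash
python3 -m crank '[[[0,0.0015,-0.006],[0,0,0],-0.38],[[0,0,-0.006],[0,0,0],-0.38],[[0,0,-0.004],[0,0,0],-0.38],[[0,0,0],[0,0,0],-0.38],[[0,0,0],[0,0,0],-1],[[0,0,0],[0,0,0],-1],[[0,0,0],[0,0,0],-1],[[0,0,0],[0,0,0],-1]]'
```

```text
clock: 9.45
tool_pos: [0.5084, 0.0365, 0.0882]
orientation: [179.9, 0.0, -167.1]
force: [-4.3, 9.0, 0.2]
opening: 0.0176
gripper_force: 30.0
```

```bash
python3 -m crank '[[[-0.0009,0.0039,0],[0,0,0],-1],[[-0.0009,0.0039,0],[0,0,0],-1],[[-0.0009,0.0039,0],[0,0,0],-1],[[-0.0009,0.0039,0],[0,0,0],-1],[[-0.0003,0.0013,0],[0,0,0],-1],[[0,0,0],[0,0,0],-1],[[0,0,0],[0,0,0],-1]]'
python3 - <<'E'
from plant import ctrl
o=ctrl.get_obs();print(o["tool_pos"],o["force"])
E
```

```text
clock: 10.15
tool_pos: [0.5052, 0.0508, 0.0882]
orientation: [-179.9, 0.0, -167.1]
force: [5.5, -8.6, -3.1]
opening: 0.0181
gripper_force: 30.0
[0.50520004 0.05084585 0.08818787] [ 5.52308247 -8.6153945  -3.08230468]
```

```bash
python3 - <<'E'
import numpy as np
f=lambda t:np.array([-.2475*np.cos(t)+.0215*np.sin(t),.2475*np.sin(t)+.0215*np.cos(t)])
A=[0,1,2,4,6,8]+list(range(10,42,2))
for a,b in zip(A,A[1:]):
    d=f(np.radians(b))-f(np.radians(a));c,s=np.cos(np.radians(13)),np.sin(np.radians(13))
    print(a,b,np.round([d[0]*c,d[0]*s,d[1]],4).tolist(),np.round([-s*(b-a),c*(b-a)],2))
E
python3 -m crank '[[[-0.0002,0.001,0],[0,0,0],-1],[[0.0004,0.0001,0.0043],[-0.22,0.97,0],-1],[[0.0004,0.0001,0.0043],[-0.22,0.97,0],-1],[[0,0,0],[0,0,0],-1]]'
```

```text
0 1 [0.0004, 0.0001, 0.0043] [-0.22  0.97]
1 2 [0.0005, 0.0001, 0.0043] [-0.22  0.97]
2 4 [0.0012, 0.0003, 0.0086] [-0.45  1.95]
4 6 [0.0015, 0.0003, 0.0085] [-0.45  1.95]
6 8 [0.0018, 0.0004, 0.0085] [-0.45  1.95]
8 10 [0.002, 0.0005, 0.0084] [-0.45  1.95]
10 12 [0.0023, 0.0005, 0.0083] [-0.45  1.95]
12 14 [0.0026, 0.0006, 0.0082] [-0.45  1.95]
14 16 [0.0029, 0.0007, 0.0082] [-0.45  1.95]
16 18 [0.0032, 0.0007, 0.008] [-0.45  1.95]
18 20 [0.0034, 0.0008, 0.0079] [-0.45  1.95]
20 22 [0.0037, 0.0009, 0.0078] [-0.45  1.95]
22 24 [0.004, 0.0009, 0.0077] [-0.45  1.95]
24 26 [0.0042, 0.001, 0.0075] [-0.45  1.95]
26 28 [0.0045, 0.001, 0.0074] [-0.45  1.95]
28 30 [0.0047, 0.0011, 0.0072] [-0.45  1.95]
30 32 [0.005, 0.0011, 0.007] [-0.45  1.95]
32 34 [0.0052, 0.0012, 0.0068] [-0.45  1.95]
34 36 [0.0054, 0.0013, 0.0066] [-0.45  1.95]
36 38 [0.0056, 0.0013, 0.0064] [-0.45  1.95]
38 40 [0.0059, 0.0014, 0.0062] [-0.45  1.95]
clock: 10.55
tool_pos: [0.5059, 0.0519, 0.097]
orientation: [-179.9, -2.0, -167.1]
force: [3.7, -8.8, -3.9]
opening: 0.018
gripper_force: 30.0
```

```bash
python3 -m crank '[[[0.0012,0.0003,0.0086],[-0.45,1.95,0],-1],[[0.0015,0.0003,0.0085],[-0.45,1.95,0],-1],[[0.0018,0.0004,0.0085],[-0.45,1.95,0],-1],[[0.002,0.0005,0.0084],[-0.45,1.95,0],-1],[[0.0023,0.0005,0.0083],[-0.45,1.95,0],-1],[[0,0,0],[0,0,0],-1]]'
```

```text
clock: 11.15
tool_pos: [0.5149, 0.0534, 0.1395]
orientation: [-179.8, -12.1, -167.2]
force: [2.3, -9.5, -1.8]
opening: 0.018
gripper_force: 30.0
```

```bash
python3 -m crank '[[[0.0026,0.0006,0.0082],[-0.45,1.95,0],-1],[[0.0029,0.0007,0.0082],[-0.45,1.95,0],-1],[[0.0032,0.0007,0.008],[-0.45,1.95,0],-1],[[0.0034,0.0008,0.0079],[-0.45,1.95,0],-1],[[0.0037,0.0009,0.0078],[-0.45,1.95,0],-1],[[0.004,0.0009,0.0077],[-0.45,1.95,0],-1],[[0,0,0],[0,0,0],-1]]'
```

```text
clock: 11.85
tool_pos: [0.5347, 0.0576, 0.1873]
orientation: [-179.7, -24.2, -167.2]
force: [0.1, -10.2, 0.9]
opening: 0.0179
gripper_force: 30.0
```

```bash
python3 -m crank '[[[0.0042,0.001,0.0075],[-0.45,1.95,0],-1],[[0.0045,0.001,0.0074],[-0.45,1.95,0],-1],[[0.0047,0.0011,0.0072],[-0.45,1.95,0],-1],[[0.005,0.0011,0.007],[-0.45,1.95,0],-1],[[0.0052,0.0012,0.0068],[-0.45,1.95,0],-1],[[0,0,0],[0,0,0],-1]]'
```

```text
clock: 12.45
tool_pos: [0.5582, 0.0628, 0.2231]
orientation: [-179.7, -34.2, -167.3]
force: [-0.3, -10.6, 2.4]
opening: 0.018
gripper_force: 30.0
```

```bash
python3 -m crank '[[[0.0054,0.0013,0.0066],[-0.45,1.95,0],-1],[[0.0056,0.0013,0.0064],[-0.45,1.95,0],-1],[[0.0059,0.0014,0.0062],[-0.45,1.95,0],-1],[[0,0,0],[0,0,0],-1],[[0,0,0],[0,0,0],-1],[[0,0,0],[0,0,0],-1]]'
python3 - <<'E'
from plant import imaging
import cv2,numpy as np
p,_=imaging.snapshot("side")
q,_=imaging.snapshot("wrist")
a=cv2.resize(p[150:400,230:480],(400,400));b=cv2.resize(q,(400,300))
c=np.zeros((400,800,3),np.uint8);c[:,:400]=a;c[:300,400:]=b;cv2.imwrite("pics/end.png",c)
E
```

```text
clock: 13.05
tool_pos: [0.5747, 0.0669, 0.2422]
orientation: [-179.7, -40.1, -167.4]
force: [0.2, -9.5, -1.0]
opening: 0.0176
gripper_force: 30.0
```

View pics/end.png

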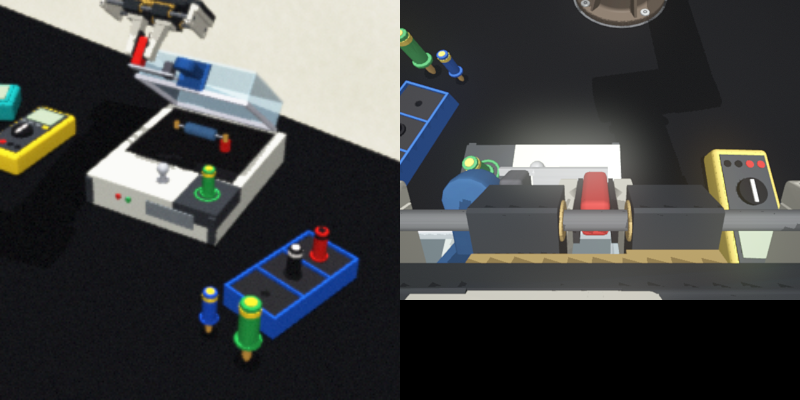

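The cover is held open by the red pull at about 40° and clear of the ball. The plug is home in the socket at (208,185), and the red plug, black plug and meter haven't moved. I'll hand it in now.

```bash
python3 -m crank '[[[0,0,0],[0,0,0],-1],[[0,0,0],[0,0,0],-1],[[0,0,0],[0,0,0],-1]]'; python3 -c "
from plant import close_job
print(close_job())"
```

```text
clock: 13.45
tool_pos: [0.5747, 0.0669, 0.2422]
orientation: [-179.7, -40.1, -167.4]
force: [1.8, -10.2, -1.3]
opening: 0.0179
gripper_force: 30.0
the job is handed in; nothing more can be done
None
```

The job is handed in at 13.5 s: the green plug is home in the socket, the arm is holding the cover steady at about 40° by the red pull, and the other two plugs and the multimeter are where they were.

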